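# Open the square jar in its holder and keep the cap over it

## Robot

A 7-joint arm with a two-finger parallel gripper is mounted at the origin on the work surface. World frame = base frame: x ahead of the robot, y to its left, z up, the work surface at z = 0. Lengths are in m, angles in rad, forces in N, time in s.
With the tool pointing down it reaches from about 0.4 to 0.85 m from the base axis. Payload 10.4 kg.
Tool frame: the origin (TCP) lies between the finger pads; the fingertips stand 19 mm ahead of it and the grasp point (between the pads) is the TCP; z points along the fingers, y is the direction in which the jaws open and shut (so a half turn about z gives the same grasp; the last joint's range is limited). The gripper opens to 85 mm and grips with 20 to 120 N. Pads are 22 mm wide; open, the fingers measure 114 mm over their backs; the gripper's body (76 mm by 85 mm) begins 54 mm behind the grasp point. The pads swing forward as they close: fully open they stand 13 mm farther back than shut.
Start: joints at [1.172, 0.332, -0.065, 1.46, 0.022, 1.35, -0.088], TCP at [0.229, -0.581, 0.25] pointing down, gripper open.
Joint ranges: [-2.6, 2.6], [-0.5, 2.12], [-1.47, 1.34], [0.16, 2.42], [-1.27, 4.41], [0.06, 2.06], [-2.6, 2.6]. Speed limits (rad/s): [2.22, 2.22, 2.79, 2.79, 3.14, 3.14, 3.14].

## Interface

Orientations are given as a unit quaternion [x, y, z, w].
In Python, from workcell import manip gives the robot as it stands.
- The arm moves only by the shell command python3 -m jog 'ROWS' [FORCE]. ROWS is JSON, a list of rows, each an object with "offset": the shift along the tool's x, y, z as a fraction of full scale, a list of three; "rotation": the turn, a rotation vector about the tool's x, y, z as a fraction of full scale, a list of three; "fingers": the opening, from -1 (shut) to 1 (fully open), so that 0 is half open. A call has 1 to 8 rows; each row shifts and turns the commanded pose from where the row before left it, along the tool's axes as they then stand; what a row does not reach is not made up. Full scale, the value 1, is 0.15 m for a shift and 2 rad for a turn. A row lasts 1/8 s, in which the tool goes at most 62.5 mm and 10.7 degrees, less where a joint would pass 70% of its speed; a pose out of reach is approached as far as the arm can. A call with a number of a shift or a turn outside -1 to 1 is refused whole. A call with a gripper value outside its range is refused whole. The fingers move at their own pace and stop on an object; FORCE is the grip in N (left out, the last holds). Time passes only in rows, so rows that do not move let the fingers close. It gives the time, the measured TCP pose, the force and the opening at its end, in the units of the state.
- manip.get_obs(): the state, without advancing time (a new reading comes with each control period).
- manip.camera(name): name is "side" or "top" or "wrist"; returns the picture (480x640x3 uint8, red, green, blue); there is no depth.
- manip.camera_info(name): a dict with "mtx" (3x3 intrinsics, pixels), "xyz" and "rotation" of the camera in the world. Camera axes: x right, y down, z forward; pixel columns grow to the right and rows downward; lengths in m; the calibration is good to about 2 mm. The wrist camera is an equidistant fisheye: a pixel r from the principal point sees the ray r / f radians off the axis. A picture is of the moment at which its call begins: read the wrist's pose just before it. camera_info takes no time and is no camera call; for the wrist camera it gives the pose at the moment of the call.
- manip.hand_in(): hands the job in, once; it reports no verdict.
Trained networks look in the newest picture that a camera, given by its name, has taken for a name from the list of things; names that differ only in an ending like _2 or _b are one class to them, and where a whole thing is asked for, a point or a joint stands for the part that bears it (a point fixed in the world has none). Each returns a list of dicts, best first, with "conf" (0 to 1); they miss things now and then, are a little off and sometimes report something else, mostly with a low value. They report only what shows in the picture. A call takes as long as a camera call.
- manip.recognise(camera, query): "bbox" ([left, top, right, bottom] in pixels, round what is visible of it).
The state is a dict: "clock": time; "joint_pos": joint angles; "joint_velocities": joint speeds; "tau": joint torques, N m; "position": TCP position; "ee_rot": TCP orientation; "ft_force": force on the tool from outside, world axes, zero at the start; "torque": the same for the moment, N m; "grip_width": opening from 0.0 (shut) to 1.0 (fully open).
Only numpy, scipy, OpenCV 4.12 (cv2) and the standard library are available. Lean on these libraries where they do the work, as an engineer would, in place of code of your own. Each camera call takes 0.05 s, during which the arm holds its last target. There are 200 camera calls.

## Task

Stand the square glass jar upright and fully down in the square pocket of the white holder, its cap still screwed tight; the pocket keeps the jar from turning. Then unscrew the tight cap anticlockwise (seen from above), a little over a quarter turn, stop turning once the thread lets go, and lift the cap straight up. Finish while still holding the cap level over the jar's mouth, about 3 cm clear of it, with the jar left fully down in the holder and the round jar, the meal tray and the spatula undisturbed.

Things in the scene. Friction and masses are not known exactly. Their poses are not given: they have to be found in the camera images.
- jar_center (a point): Square clear-glass jar of brown nuts, loose, about 0.4 kg. Body 60 x 60 mm, 70 mm tall, then a round neck and steel cap: 105 mm tall with the cap on. This point: centre of the glass body, 35 mm above its underside; z up, x and y square to its sides (paper labels on the two x sides). It can be lifted by its cap. Loose on the bench it spins with the cap.
- jar_foot (a point): Centre of the jar's underside; same axes as the jar.
- jar_mouth (a point): Centre of the jar's mouth: top of its springy rubber seal, 102 mm above the jar's underside; same axes as the jar. The seal pushes the closed cap up with about 19 N against the thread, which makes it tight (well under 1 N m to turn).
- cap_center (a point): Round steel cap screwed on the square jar, 58 mm across, 22 mm tall, 50 g, a separate loose part once unscrewed. This point: its centre, 11 mm below its top, 94 mm above the jar's underside when closed. 13 mm of free neck lie between its lower edge and the jar's square shoulder. z up; x along the thin dark bar embossed across its top.
- cap: The same cap, at the centre of its lower edge. Tight, its x axis is 92 to 110 degrees clockwise (from above) of the jar's x; turned anticlockwise, its thread lets go within 20 degrees of the jar's x (100 degrees from tight always suits); it meets a stop about 20 degrees past the jar's x. It does not rise while turning; once free it lifts straight off. Let go, it stays as turned.
- pocket (a point): White plastic jar holder, fixed to the bench: 110 x 110 mm foot plate with a square pocket 64 x 64 mm inside, with four flared lips, top rim 46 mm above the bench. This point is the centre of the pocket's floor, 6 mm above the bench; x and y square to the pocket's walls, z up. The jar fits any of the four ways round.
- round_jar_mid (a point): Bystander: round amber jar with a steel cap, 60 mm across, 85 mm tall, loose; point 42 mm above its underside. Leave alone.
- meal_tray_mid (a point): Bystander: black meal tray with two patties, about 130 x 190 x 35 mm, loose; point 18 mm above its underside. Leave alone.
- spatula_mid (a point): Bystander: spatula lying on the bench, loose. Leave alone.

How it is judged:
By the outcome, as a careful person would: the job done as asked, in the order asked, and still so for the second after the job is handed in, while the arm keeps its last pose, push and grip.
It also fails if it takes over 46 s, if anything falls off the work surface, if the arm or the gripper's body presses on something with over 40 N, if the wrist force passes 120 N, or if a joint passes its speed limit or range.

## Working session

There is one attempt and no reset: what is moved stays moved. The work goes in short steps, Python scripts to look and compute and a shell command to move; the robot and the scene stay as the last step left them, time stands still between calls to the robot, and variables do not carry over. Pictures are saved under pics/ and viewed, about 8 in all and at most 12, crops included, and the job is handed in when it is done.

```bash
mkdir -p pics; ls; cat > h.py <<'E'
from workcell import manip
import numpy as np, cv2
from scipy.spatial.transform import Rotation as R
def shot(n,f,size=None):
    im=manip.camera(n); cv2.imwrite('pics/'+f,im[:,:,::-1]); return im
def ray(n,uv,info=None):
    i=info or manip.camera_info(n); K=np.array(i['mtx']); M=i['rotation']; M=np.array(M)
    if M.shape!=(3,3): M=R.from_quat(M).as_matrix()
    p=np.array([(uv[0]-K[0,2])/K[0,0],(uv[1]-K[1,2])/K[1,1]])
    if n=='wrist':
        r=np.linalg.norm(p); d=np.r_[p/(r+1e-12)*np.sin(r),np.cos(r)]
    else: d=np.r_[p,1]
    return np.array(i['xyz']),M@d
def at_z(n,uv,z,info=None):
    o,d=ray(n,uv,info); return o+d*(z-o[2])/d[2]
def proj(n,P,info=None):
    i=info or manip.camera_info(n); K=np.array(i['mtx']); M=np.array(i['rotation'])
    if M.shape!=(3,3): M=R.from_quat(M).as_matrix()
    c=M.T@(np.array(P)-np.array(i['xyz']))
    if n=='wrist':
        r=np.hypot(c[0],c[1]);t=np.arctan2(r,c[2]);q=c[:2]/(r+1e-12)*t
    else:q=c[:2]/c[2]
    return K[0,0]*q[0]+K[0,2],K[1,1]*q[1]+K[1,2]
E
python3 - <<'E'
from h import *
o=manip.get_obs(); print(o)
a=shot('top','top1.png');b=shot('side','side1.png')
for c in('top','side'):
    print(c,manip.camera_info(c))
    for q in('jar_center','cap','pocket','round_jar_mid','meal_tray_mid','spatula_mid'):
        r=manip.recognise(c,q)[:2]; print(c,q,[(np.round(x['bbox']).tolist(),round(x['conf'],2)) for x in r])
cv2.imwrite('pics/both1.png',cv2.resize(np.vstack([a,b])[:,:,::-1],None,fx=.6,fy=.6))
E
```

```text
pics
{'clock': 0.0, 'joint_pos': array([ 1.17238093,  0.33289509, -0.06470632,  1.46095326,  0.02159972,
        1.34988325, -0.08847897]), 'joint_velocities': array([ 5.57608008e-04,  9.21638363e-04, -3.20419125e-04, -4.18157953e-05,
       -5.21718990e-04, -5.39807259e-04,  9.34598645e-04]), 'tau': array([-7.45618854e-04, -6.25442004e+01,  4.85270773e-02, -3.91608739e+01,
        1.60478085e-02,  9.83662700e-03,  2.17802506e-05]), 'position': array([ 0.22926614, -0.58105583,  0.24949572]), 'ee_rot': array([ 9.82392478e-01,  1.86827456e-01, -1.66116328e-04, -7.02322151e-04]), 'ft_force': array([-0.12948748,  0.53047056,  0.103302  ]), 'torque': array([-0.04045015, -0.00386277, -0.0583121 ]), 'grip_width': 0.9961982731867554}
top {'mtx': array([[495.46939745,   0.        , 321.38928679],
       [  0.        , 495.46939745, 225.08564467],
       [  0.        ,   0.        ,   1.        ]]), 'xyz': array([ 0.5425438 , -0.0141869 ,  1.01076546]), 'rotation': array([ 0.71336511, -0.69966658,  0.02342482, -0.03206524])}
top jar_center [([411.0, 256.0, 446.0, 300.0], 0.7)]
top cap [([423.0
[... 245 characters left out ...]
0.47)]
side {'mtx': array([[623.82936793,   0.        , 319.8906406 ],
       [  0.        , 623.82936793, 231.65669475],
       [  0.        ,   0.        ,   1.        ]]), 'xyz': array([0.36905548, 0.73427858, 0.90691596]), 'rotation': array([-0.16526299,  0.91081907, -0.37389298,  0.05745264])}
side jar_center [([381.0, 183.0, 422.0, 222.0], 0.85)]
side cap [([387.0, 162.0, 420.0, 190.0], 0.62), ([144.0, 311.0, 259.0, 460.0], 0.49)]
side pocket [([313.0, 329.0, 402.0, 411.0], 0.9)]
side round_jar_mid [([390.0, 165.0, 421.0, 189.0], 0.69), ([365.0, 245.0, 404.0, 299.0], 0.58)]
side meal_tray_mid [([221.0, 158.0, 323.0, 246.0], 0.58)]
side spatula_mid [([143.0, 313.0, 257.0, 462.0], 0.55)]
```

View pics/both1.png

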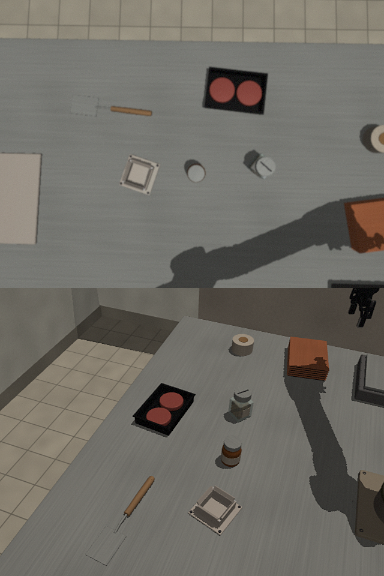

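```bash
python3 - <<'E'
from h import *
a=cv2.imread('pics/top1.png')
c1=cv2.resize(a[235:320,380:480],None,fx=5.5,fy=5.5,interpolation=2)[:467]
c2=cv2.resize(a[240:335,185:285],None,fx=2.4*2,fy=2.4*2,interpolation=2)
h=min(c1.shape[0],c2.shape[0])
o=np.hstack([cv2.resize(c1,(400,340)),cv2.resize(c2,(400,380))[:340]])
cv2.imwrite('pics/crop1.png',o)
print(at_z('top',(441,278.5),.105),at_z('top',(233.5,289.5),.046), at_z('side',(403,170),.105))
E
```

```text
[ 0.52064356 -0.22121357  0.105     ] [0.48992956 0.16614264 0.046     ] [ 0.52976512 -0.23205735  0.105     ]
```

The picture shows the square jar upright with its cap at about (441,278) in the top view. The round jar is at (327,289), the holder at (233,290), the tray at (394,152) and the spatula at (186,178). Next, a crop to read the orientations.

View pics/crop1.png

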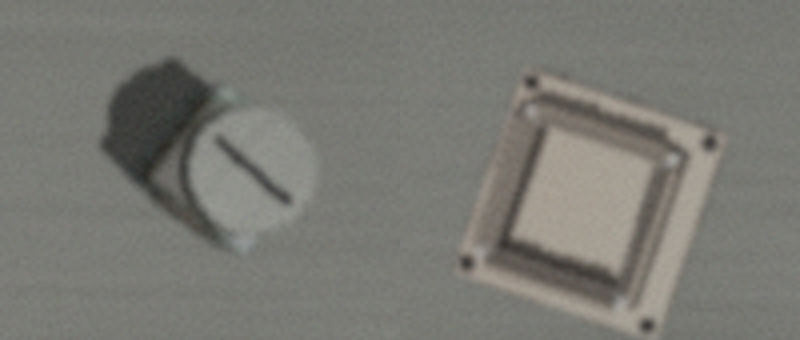

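```bash
python3 - <<'E'
from h import *
A=lambda p,q: np.degrees(np.arctan2(*(q-p)[1::-1]))
f=lambda u,v:(380+u/4,235+v/4)
g=lambda u,v:(185+(u-400)/4,240+v/4)
T=lambda uv,z:at_z('top',uv,z)
print('cap',T(f(252,173),.105),'bar',A(T(f(218,138),.105),T(f(290,202),.105)))
H=[T(g(*p),.006) for p in((531,82),(709,143),(647,325),(466,262))]
L=[T(g(*p),.044) for p in((532,110),(672,158),(620,303),(483,255))]
for X in(H,L): print('holder',np.mean(X,0),[round(A(X[i],X[(i+1)%4]),1) for i in range(4)],[round(np.linalg.norm(X[i]-X[(i+1)%4]),3) for i in range(4)])
print('jar corners', [T(f(*p),.07) for p in((228,92),(240,245))])
print('round',T((327,289),.085))
o=manip.get_obs(); print(R.from_quat(o['ee_rot']).as_matrix().round(3))
i=manip.camera_info('wrist'); print(i, R.from_quat(i['rotation']).as_matrix().round(3))
E
```

```text
cap [ 0.52116752 -0.22482959  0.105     ] bar -130.90846085207372
holder [0.4853658  0.17647079 0.006     ] [np.float64(-107.6), np.float64(162.7), np.float64(72.3), np.float64(-18.0)] [np.float64(0.096), np.float64(0.096), np.float64(0.097), np.float64(0.096)]
holder [0.4856657 0.1747801 0.044    ] [np.float64(-107.6), np.float64(161.8), np.float64(72.2), np.float64(-16.8)] [np.float64(0.072), np.float64(0.074), np.float64(0.071), np.float64(0.074)]
jar corners [array([ 0.55818582, -0.22164001,  0.07      ]), array([ 0.48659146, -0.2273714 ,  0.07      ])]
round [ 0.49652631 -0.01491018  0.085     ]
[[ 0.93   0.367  0.   ]
 [ 0.367 -0.93  -0.   ]
 [ 0.     0.    -1.   ]]
{'mtx': array([[371.64829954,   0.        , 331.22586016],
       [  0.        , 371.64829954, 237.65085376],
       [  0.        ,   0.        ,   1.        ]]), 'xyz': array([ 0.29145336, -0.55662048,  0.37375982]), 'rotation': array([ 0.81916226, -0.55747204, -0.07608868,  0.11139402])} [[ 0.367 -0.896 -0.249]
 [-0.93  -0.354 -0.098]
 [-0.     0.267 -0.964]]
```

```bash
python3 -m jog '[{"offset":[0.268,-0.149,0],"rotation":[0,0,0],"fingers":1},{"offset":[0.268,-0.149,0],"rotation":[0,0,0],"fingers":1},{"offset":[0.268,-0.149,0],"rotation":[0,0,0],"fingers":1},{"offset":[0.268,-0.149,0],"rotation":[0,0,0],"fingers":1},{"offset":[0.268,-0.149,0],"rotation":[0,0,0],"fingers":1},{"offset":[0.268,-0.149,0],"rotation":[0,0,0],"fingers":1},{"offset":[0.268,-0.149,0],"rotation":[0,0,0],"fingers":1},{"offset":[0.268,-0.149,0],"rotation":[0,0,0],"fingers":1}]'
python3 -m jog '[{"offset":[0.268,-0.149,0],"rotation":[0,0,0],"fingers":1},{"offset":[0.268,-0.149,0],"rotation":[0,0,0],"fingers":1},{"offset":[0,0,0],"rotation":[0,0,-0.083],"fingers":1},{"offset":[0,0,0],"rotation":[0,0,-0.083],"fingers":1},{"offset":[0,0,0],"rotation":[0,0,-0.083],"fingers":1},{"offset":[0,0,0],"rotation":[0,0,0],"fingers":1}]'
python3 - <<'E'
from h import *
o=manip.get_obs(); r=R.from_quat(o['ee_rot']).as_matrix();print(o['clock'],o['position'],np.degrees(np.arctan2(r[1,0],r[0,0])),o['joint_pos'].round(2))
a=shot('wrist','w1.png'); i=manip.camera_info('wrist'); print(proj('wrist',(.521,-.225,.105)))
E
```

```text
clock: 1.7
position: [0.4637, -0.2959, 0.2506]
ee_rot: [0.982, 0.187, 0.0, 0.0]
ft_force: [0.3, -0.8, 0.2]
grip_width: 0.997
clock: 2.45
position: [0.5213, -0.226, 0.2504]
ee_rot: [0.906, 0.423, 0.0, 0.0]
ft_force: [0.6, -0.5, 0.9]
grip_width: 1.003
2.45 [ 0.52131286 -0.22602433  0.25037218] 50.00007166212965 [ 0.69  0.24 -0.42  1.6   0.1   1.33 -0.44]
(np.float64(331.05321977522567), np.float64(227.22824135421644))
```

View pics/w1.png

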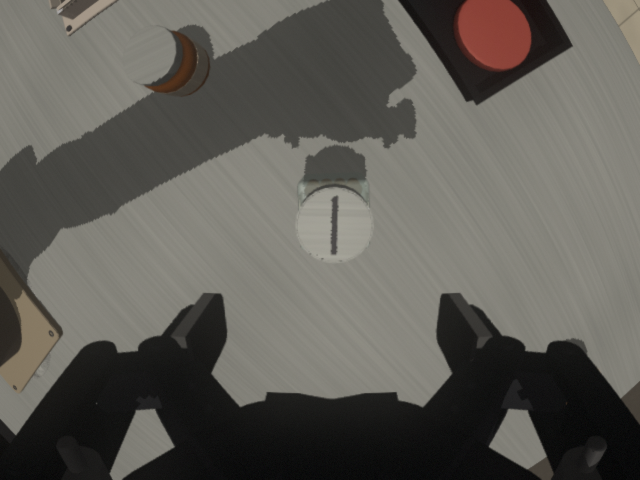

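The wrist view shows the cap at (335,223), its bar nearly vertical from (335,197) to (334,255). The jar's far shoulder edge is around row 182. I'll zoom in on the body edges.

```bash
python3 - <<'E'
from h import *
a=cv2.imread('pics/w1.png')[140:280,265:405]
a=cv2.resize(a,(560,560),interpolation=cv2.INTER_CUBIC)
cv2.imwrite('pics/w1c.png',cv2.convertScaleAbs(a,alpha=1.3))
print(at_z('wrist',(335,223.5),.105))
E
```

```text
[ 0.5250823  -0.22470992  0.105     ]
```

View pics/w1c.png

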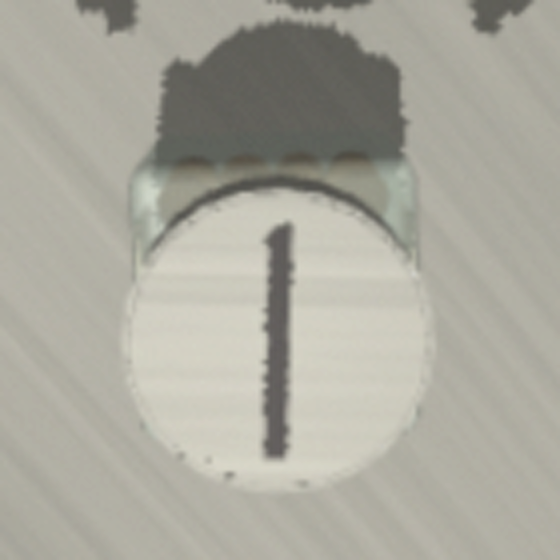

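```bash
python3 - <<'E'
from h import *
f=lambda u,v:(265+u/4,140+v/4)
A=lambda a,b,z:(lambda d:np.degrees(np.arctan2(d[1],d[0])))(at_z('wrist',f(*b),z)-at_z('wrist',f(*a),z))
print('bar',A((275,458),(280,225),.105),'top',A((155,157),(405,155),.07)+90,'L',A((134,260),(133,185),.07),'R',A((418,260),(417,185),.07))
for p,z in(((279,340),.105),((133,200),.07),((417,200),.07),((125,340),.1),((434,340),.1)): print(p,at_z('wrist',f(*p),z))
E
```

```text
bar 48.76202331453909 top 50.365666274552254 L 49.61215463270303 R 51.73602874520529
(279, 340) [ 0.52420283 -0.22546811  0.105     ]
(133, 200) [ 0.51515402 -0.18988703  0.07      ]
(417, 200) [ 0.55999167 -0.22767673  0.07      ]
(125, 340) [ 0.50112872 -0.20753704  0.1       ]
(434, 340) [ 0.54602829 -0.24540238  0.1       ]
```

```bash
python3 -m jog '[{"offset":[0.01,0.007,0.2],"rotation":[0,0,0],"fingers":1},{"offset":[0,0,0.25],"rotation":[0,0,0],"fingers":1},{"offset":[0,0,0.25],"rotation":[0,0,0],"fingers":1},{"offset":[0,0,0.2],"rotation":[0,0,0],"fingers":1},{"offset":[0,0,0.1],"rotation":[0,0,0],"fingers":1},{"offset":[0,0,0.05],"rotation":[0,0,0],"fingers":1},{"offset":[0,0,0],"rotation":[0,0,0],"fingers":1}]'
python3 -m jog '[{"offset":[0,0,0],"rotation":[0,0,0],"fingers":0.4},{"offset":[0,0,0],"rotation":[0,0,0],"fingers":0.2},{"offset":[0,0,0],"rotation":[0,0,0],"fingers":-1},{"offset":[0,0,0],"rotation":[0,0,0],"fingers":-1},{"offset":[0,0,0],"rotation":[0,0,0],"fingers":-1},{"offset":[0,0,0],"rotation":[0,0,0],"fingers":-1}]' 90
python3 - <<'E'
from h import *
o=manip.get_obs(); print(o['clock'],o['position'],o['ft_force'],o['torque'],o['grip_width'])
a=shot('wrist','w2.png');cv2.imwrite('pics/w2c.png',a[100:420,150:510,::-1])
E
```

```text
clock: 3.38
position: [0.5234, -0.2256, 0.0932]
ee_rot: [0.906, 0.423, 0.0, 0.0]
ft_force: [-0.0, 0.2, 0.4]
grip_width: 1.002
clock: 4.12
position: [0.5241, -0.2261, 0.0943]
ee_rot: [0.906, 0.423, 0.001, 0.001]
ft_force: [1.0, -0.8, 4.8]
grip_width: 0.657
4.125 [ 0.52411428 -0.2260532   0.09432134] [ 0.96288002 -0.79661695  4.83690927] [-0.09487413  0.03549598 -0.02989519] 0.65700549572666
```

View pics/w2c.png

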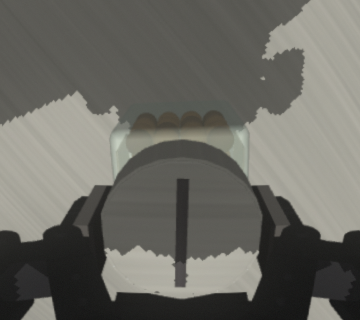

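The cap is seated between both pads, and the jar body is square to the tool. I'll lift it and carry it above the round jar to the holder.

```bash
python3 -m jog '[{"offset":[0,0,-0.05],"rotation":[0,0,0],"fingers":-1},{"offset":[0,0,-0.15],"rotation":[0,0,0],"fingers":-1},{"offset":[0,0,-0.25],"rotation":[0,0,0],"fingers":-1},{"offset":[0,0,-0.25],"rotation":[0,0,0],"fingers":-1},{"offset":[0,0,-0.2],"rotation":[0,0,0],"fingers":-1},{"offset":[0,0,-0.1],"rotation":[0,0,0],"fingers":-1},{"offset":[0,0,0],"rotation":[0,0,0],"fingers":-1}]'
python3 -m jog '[{"offset":[0.1,-0.1,0],"rotation":[0,0,0],"fingers":-1},{"offset":[0.2,-0.2,0],"rotation":[0,0,0],"fingers":-1},{"offset":[0.25,-0.255,0],"rotation":[0,0,0],"fingers":-1},{"offset":[0.25,-0.255,0],"rotation":[0,0,0],"fingers":-1},{"offset":[0.25,-0.255,0],"rotation":[0,0,0],"fingers":-1},{"offset":[0.25,-0.255,0],"rotation":[0,0,0],"fingers":-1},{"offset":[0.25,-0.255,0],"rotation":[0,0,0],"fingers":-1}]'
python3 -m jog '[{"offset":[0.2,-0.2,0],"rotation":[0,0,0],"fingers":-1},{"offset":[0.135,-0.143,0],"rotation":[0,0,0],"fingers":-1},{"offset":[0,0,0],"rotation":[0,0,-0.064],"fingers":-1},{"offset":[0,0,0],"rotation":[0,0,-0.064],"fingers":-1},{"offset":[0,0,0],"rotation":[0,0,-0.064],"fingers":-1},{"offset":[0,0,0],"rotation":[0,0,0],"fingers":-1},{"offset":[0,0,0],"rotation":[0,0,0],"fingers":-1}]'
python3 - <<'E'
from h import *
o=manip.get_obs(); r=R.from_quat(o['ee_rot']).as_matrix();print(o['clock'],o['position'],np.degrees(np.arctan2(r[1,0],r[0,0])),r[:,2],o['joint_pos'].round(2),o['ft_force'],o['grip_width'])
a=shot('wrist','w3.png');b=shot('top','t3.png');c=shot('side','s3.png')
cr=lambda x,y0,x0:cv2.resize(x[y0:y0+150,x0:x0+150],(400,400),interpolation=2)
cv2.imwrite('pics/m3.png',np.hstack([cv2.resize(a[:,80:560],(400,400)),cr(c,270,280)])[:,:,::-1])
E
```

```text
clock: 5.05
position: [0.5232, -0.2255, 0.2432]
ee_rot: [0.906, 0.423, 0.0, 0.0]
ft_force: [0.0, 0.2, -4.4]
grip_width: 0.657
clock: 5.92
position: [0.4896, 0.1067, 0.2415]
ee_rot: [0.906, 0.423, -0.001, -0.0]
ft_force: [1.7, 0.4, -3.7]
grip_width: 0.657
clock: 6.8
position: [0.4834, 0.1762, 0.2422]
ee_rot: [0.809, 0.587, -0.0, -0.0]
ft_force: [0.1, -0.3, -3.4]
grip_width: 0.656
6.8 [0.4834241  0.17619778 0.24216295] 71.93094572010011 [-9.98252192e-04 -3.19833548e-04 -9.99999451e-01] [ 0.27  0.16 -0.77  1.73  0.12  1.3  -0.84] [ 0.10538438 -0.30799468 -3.3995146 ] 0.6563273721050776
```

View pics/m3.png

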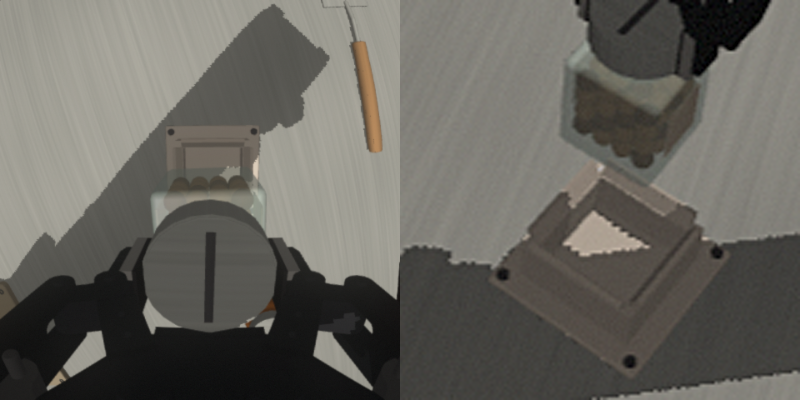

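The wrist view shows the jar hanging level and square to the holder. The holder's two far screws are at about (285,157) and (385,157) in full-frame pixels. The side view shows the jar above the pocket, with holder screws visible on the left, front and right. Now the numbers.

```bash
python3 - <<'E'
from h import *
w=lambda u,v:(80+u/.8333,v/.8333)
s=lambda u,v:(280+(u-400)/2.6667,270+v/2.6667)
a,b=[at_z('wrist',w(*p),.006) for p in((171,131.5),(254,131))]
d=b-a;ang=np.degrees(np.arctan2(d[1],d[0]));L=np.linalg.norm(d)
n=np.array([d[1],-d[0],0])/L
c=(a+b)/2; print(a,b,L,'yaw x',ang+90)
for sg in(1,-1): print('pocket',c+sg*n*.048)
S=[at_z('side',s(*p),.006) for p in((502,274),(717,252),(630,361))]
print(S,'side centre',(S[0]+S[1])/2)
f=manip.get_obs()['position']
# jar shoulder edges: z ~ foot .148+.07
for p in((152,200),(267,200)): print(at_z('wrist',w(*p),.218))
print('cap',at_z('wrist',w(210,265),.253), at_z('wrist',w(143,265),.248),at_z('wrist',w(277,265),.248))
print('bar',[ at_z('wrist',w(*p),.253) for p in((208,322),(210.5,233))])
E
```

```text
[0.4552395  0.23557268 0.006     ] [0.54717915 0.20644112 0.006     ] 0.09644452627061634 yaw x 72.41892453065624
pocket [0.48671068 0.17524896 0.006     ]
pocket [0.51570796 0.26676484 0.006     ]
[array([0.54706748, 0.20684228, 0.006     ]), array([0.42603473, 0.14390106, 0.006     ]), array([0.45504873, 0.23556871, 0.006     ])] side centre [0.4865511  0.17537167 0.006     ]
[0.46339482 0.20931633 0.218     ]
[0.51835839 0.19145417 0.218     ]
cap [0.48560235 0.18345064 0.253     ] [0.45691952 0.18945414 0.248     ] [0.51236214 0.17142741 0.248     ]
bar [array([0.47553176, 0.15532586, 0.253     ]), array([0.49017511, 0.19691172, 0.253     ])]
```

```bash
python3 -m jog '[{"offset":[0.002,0.024,0.08],"rotation":[0,0,0],"fingers":-1},{"offset":[0,0,0.2],"rotation":[0,0,0],"fingers":-1},{"offset":[0,0,0.2],"rotation":[0,0,0],"fingers":-1},{"offset":[0,0,0.1],"rotation":[0,0,0],"fingers":-1},{"offset":[0,0,0.05],"rotation":[0,0,0],"fingers":-1},{"offset":[0,0,0.05],"rotation":[0,0,0],"fingers":-1},{"offset":[0,0,0.05],"rotation":[0,0,0],"fingers":-1},{"offset":[0,0,0],"rotation":[0,0,0],"fingers":-1}]'
python3 - <<'E'
from h import *
o=manip.get_obs(); print(o['position'],o['ft_force'],o['torque'])
E
```

```text
clock: 7.95
position: [0.4874, 0.1751, 0.1331]
ee_rot: [0.809, 0.588, -0.0, -0.0]
ft_force: [-0.1, -0.1, -4.1]
grip_width: 0.654
[0.48743061 0.17506635 0.13305475] [-0.13996006 -0.13410565 -4.12568173] [ 0.00118603 -0.00212944 -0.01500697]
```

```bash
python3 -m jog '[{"offset":[0,0,0.05],"rotation":[0,0,0],"fingers":-1},{"offset":[0,0,0.05],"rotation":[0,0,0],"fingers":-1},{"offset":[0,0,0.05],"rotation":[0,0,0],"fingers":-1},{"offset":[0,0,0.03],"rotation":[0,0,0],"fingers":-1},{"offset":[0,0,0.014],"rotation":[0,0,0],"fingers":-1},{"offset":[0,0,0],"rotation":[0,0,0],"fingers":-1}]'
python3 -m jog '[{"offset":[0,0,0.014],"rotation":[0,0,0],"fingers":-1},{"offset":[0,0,0.008],"rotation":[0,0,0],"fingers":-1},{"offset":[0,0,0.008],"rotation":[0,0,0],"fingers":-1},{"offset":[0,0,0],"rotation":[0,0,0],"fingers":-1}]'
python3 - <<'E'
from h import *
o=manip.get_obs(); print(o['position'],o['ft_force'],o['torque'])
E
```

```text
clock: 8.7
position: [0.4875, 0.1752, 0.1041]
ee_rot: [0.809, 0.588, -0.0, -0.0]
ft_force: [0.0, -0.8, -4.1]
grip_width: 0.659
clock: 9.2
position: [0.4879, 0.1752, 0.1004]
ee_rot: [0.809, 0.588, 0.0, 0.0]
ft_force: [-3.3, -2.6, 5.3]
grip_width: 0.658
[0.48785484 0.1751898  0.10036474] [-3.28305609 -2.57079363  5.29103462] [-0.36103301  0.64112912 -0.02523866]
```

```bash
python3 -m jog '[{"offset":[-0.004,-0.004,0.006],"rotation":[0,0,0],"fingers":-1},{"offset":[0,0,0],"rotation":[0,0,0],"fingers":-1},{"offset":[0,0,0],"rotation":[0,0,0],"fingers":-1}]' 110
python3 - <<'E'
from h import *
o=manip.get_obs(); print(o['position'],o['ft_force'],o['torque'],o['joint_pos'].round(2))
a=shot('wrist','w4.png');c=shot('side','s4.png')
cr=lambda x,y0,x0:cv2.resize(x[y0:y0+150,x0:x0+150],(400,400),interpolation=2)
cv2.imwrite('pics/m4.png',np.hstack([cv2.resize(a[100:420,170:490],(400,400)),cr(c,280,280)])[:,:,::-1])
E
```

```text
clock: 9.57
position: [0.4878, 0.1751, 0.1003]
ee_rot: [0.809, 0.588, 0.001, 0.001]
ft_force: [-2.9, -1.6, 12.2]
grip_width: 0.655
[0.48781458 0.1750881  0.10034048] [-2.92159504 -1.62824069 12.22639084] [-0.40861417  0.74748279  0.03360336] [ 0.21  0.33 -0.73  1.88  0.26  1.03 -0.94]
```

View pics/m4.png

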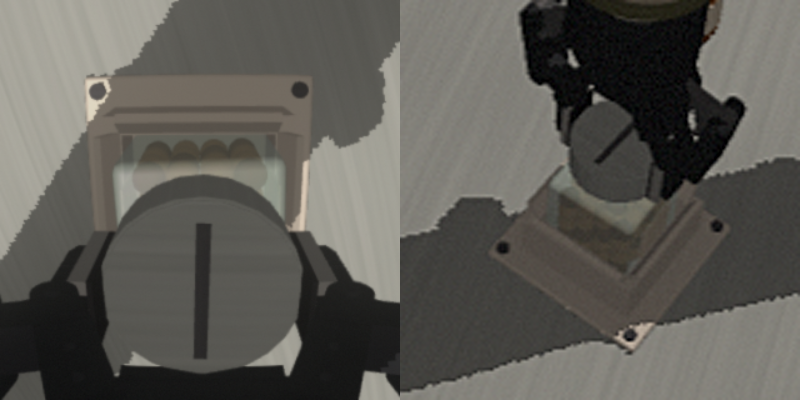

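The jar sits square inside the holder's lips. Pressing harder did not move it down (z stays at 0.1003), so it is fully down. Now I'll unscrew, watching for slip.

```bash
python3 -m jog '[{"offset":[0,0,0],"rotation":[0,0,-0.07],"fingers":-1},{"offset":[0,0,0],"rotation":[0,0,-0.07],"fingers":-1},{"offset":[0,0,0],"rotation":[0,0,-0.07],"fingers":-1},{"offset":[0,0,0],"rotation":[0,0,0],"fingers":-1}]'
python3 - <<'E'
from h import *
o=manip.get_obs(); r=R.from_quat(o['ee_rot']).as_matrix();print(np.degrees(np.arctan2(r[1,0],r[0,0])),o['position'],o['ft_force'],o['torque'],o['joint_pos'].round(2))
a=shot('wrist','w5.png')
# bar angle in wrist picture: dark pixels within cap centre region
g=cv2.cvtColor(a,cv2.COLOR_RGB2GRAY)
for f in('w4.png','w5.png'):
    g=cv2.imread('pics/'+f,0)[285:380,300:365]; print(np.percentile(g,[2,10,50,90]))
    y,x=np.where(g<np.median(g)*.7); print(len(x), cv2.fitLine(np.c_[x,y].astype(np.float32),cv2.DIST_HUBER,0,.01,.01).ravel()) if len(x) else 0
E
```

```text
clock: 10.18
position: [0.4882, 0.1755, 0.1004]
ee_rot: [0.668, 0.745, 0.002, 0.001]
ft_force: [-0.1, 0.2, 9.1]
grip_width: 0.65
96.24928807231039 [0.48820929 0.17549221 0.10036494] [-0.06839191  0.21413713  9.09003548] [-0.08567552  0.1917767   0.18105641] [ 0.27  0.35 -0.81  1.88  0.29  1.03 -0.55]
[40. 43. 87. 89.]
1063 [ 2.6273282e-02 -9.9965477e-01  3.1047590e+01  4.6725441e+01]
[43. 45. 91. 94.]
1062 [ 2.5734162e-02 -9.9966884e-01  3.1024998e+01  4.6739388e+01]
```

```bash
python3 -m jog '[{"offset":[0,0,0],"rotation":[0,0,-0.07],"fingers":-1},{"offset":[0,0,0],"rotation":[0,0,-0.07],"fingers":-1},{"offset":[0,0,0],"rotation":[0,0,-0.07],"fingers":-1},{"offset":[0,0,0],"rotation":[0,0,-0.07],"fingers":-1},{"offset":[0,0,0],"rotation":[0,0,-0.07],"fingers":-1},{"offset":[0,0,0],"rotation":[0,0,-0.07],"fingers":-1},{"offset":[0,0,0],"rotation":[0,0,0],"fingers":-1}]'
cat > st.py <<'E'
from h import *
import sys
o=manip.get_obs(); r=R.from_quat(o['ee_rot']).as_matrix();print(np.degrees(np.arctan2(r[1,0],r[0,0])),'tilt',r[:,2].round(4),o['position'],o['ft_force'],o['torque'],o['joint_pos'].round(2))
f=sys.argv[1]; shot('wrist',f)
g=cv2.imread('pics/'+f,0)[285:380,300:365]
y,x=np.where(g<np.median(g)*.7); print(len(x), cv2.fitLine(np.c_[x,y].astype(np.float32),cv2.DIST_HUBER,0,.01,.01).ravel())
E
python3 st.py w6.png
```

```text
clock: 11.1
position: [0.4884, 0.1757, 0.1007]
ee_rot: [0.306, 0.952, 0.001, 0.002]
ft_force: [-0.7, -1.4, 13.7]
grip_width: 0.651
144.37690835257615 tilt [ 0.0038  0.0013 -1.    ] [0.48843924 0.17570534 0.10073344] [-0.73026877 -1.35230422 13.74984033] [-0.18966567  0.27372305  0.10496979] [ 0.39  0.4  -0.96  1.87  0.38  1.06  0.23]
1062 [ 2.5423486e-02 -9.9967676e-01  3.1013203e+01  4.6765301e+01]
```

```bash
python3 -m jog '[{"offset":[0,0,0],"rotation":[0,0,-0.075],"fingers":-1},{"offset":[0,0,0],"rotation":[0,0,0],"fingers":-1}]'; python3 st.py w7.png;  python3 -m jog '[{"offset":[0,0,0],"rotation":[0,0,-0.075],"fingers":-1},{"offset":[0,0,0],"rotation":[0,0,-0.06],"fingers":-1},{"offset":[0,0,0],"rotation":[0,0,0],"fingers":-1}]'; python3 st.py w8.png
```

```text
clock: 11.4
position: [0.4887, 0.1759, 0.1011]
ee_rot: [0.234, 0.972, 0.001, 0.002]
ft_force: [-2.7, -1.2, 18.4]
grip_width: 0.656
152.97606407333194 tilt [ 0.0045  0.0014 -1.    ] [0.4887111  0.17588925 0.10111482] [-2.67136283 -1.1805314  18.37672136] [-0.2582387   0.43049914  0.09132789] [ 0.41  0.41 -0.99  1.87  0.39  1.06  0.37]
1062 [ 2.5678867e-02 -9.9967027e-01  3.1030554e+01  4.6735855e+01]
clock: 11.82
position: [0.4889, 0.1761, 0.1012]
ee_rot: [0.101, 0.995, 0.001, 0.002]
ft_force: [-0.5, -0.0, 17.9]
grip_width: 0.652
168.42612935299053 tilt [ 0.0049  0.002  -1.    ] [0.48893947 0.17612801 0.1012335 ] [-0.45278579 -0.02175202 17.85906848] [-0.09248665  0.2008883   0.0687713 ] [ 0.45  0.44 -1.04  1.87  0.43  1.07  0.61]
1062 [ 2.6043883e-02 -9.9966079e-01  3.1083467e+01  4.6737785e+01]
```

The thread has let go after 96.5 degrees. The vertical force rose to about 18 N, which is the seal pushing, and the cap came up 0.8 mm. Now I'll lift slowly.

```bash
python3 -m jog '[{"offset":[0,0,-0.02],"rotation":[0,0,0],"fingers":-1},{"offset":[0,0,-0.03],"rotation":[0,0,0],"fingers":-1},{"offset":[0,0,0],"rotation":[0,0,0],"fingers":-1}]'; python3 st.py w9.png;  python3 -m jog '[{"offset":[0,0,-0.03],"rotation":[0,0,0],"fingers":-1},{"offset":[0,0,-0.05],"rotation":[0,0,0],"fingers":-1},{"offset":[0,0,0],"rotation":[0,0,0],"fingers":-1}]'; python3 st.py w10.png
```

```text
clock: 12.25
position: [0.4871, 0.1749, 0.1067]
ee_rot: [0.102, 0.995, 0.0, 0.0]
ft_force: [1.5, 1.4, 0.5]
grip_width: 0.654
168.31957440836393 tilt [ 1.e-03  3.e-04 -1.e+00] [0.48709934 0.17494856 0.10666401] [1.46861387 1.37043208 0.47172287] [ 0.164488   -0.23621717  0.00798007] [ 0.46  0.43 -1.04  1.87  0.42  1.09  0.62]
1062 [ 2.6018739e-02 -9.9966145e-01  3.1042738e+01  4.6740913e+01]
clock: 12.68
position: [0.487, 0.1748, 0.1189]
ee_rot: [0.102, 0.995, -0.0, 0.0]
ft_force: [-0.0, -0.1, -0.2]
grip_width: 0.65
168.31763676551617 tilt [ 8.e-04 -1.e-04 -1.e+00] [0.4870032  0.17484782 0.11893061] [-0.01496763 -0.10041408 -0.2401815 ] [-0.0139979   0.02591137  0.03282057] [ 0.47  0.41 -1.06  1.86  0.4   1.11  0.63]
1061 [ 2.5837841e-02 -9.9966615e-01  3.1034771e+01  4.6746616e+01]
```

```bash
python3 -m jog '[{"offset":[0,0,-0.05],"rotation":[0,0,0],"fingers":-1},{"offset":[0,0,-0.08],"rotation":[0,0,0],"fingers":-1},{"offset":[0,0,-0.05],"rotation":[0,0,0],"fingers":-1},{"offset":[0,0,-0.023],"rotation":[0,0,0],"fingers":-1},{"offset":[0,0,0],"rotation":[0,0,0],"fingers":-1},{"offset":[0,0,0],"rotation":[0,0,0],"fingers":-1}]'; python3 st.py w11.png
python3 - <<'E'
from h import *
a=cv2.imread('pics/w11.png')[:,:,::-1];c=shot('side','s11.png');t=shot('top','t11.png')
for q in('round_jar_mid','meal_tray_mid','spatula_mid','jar_center'):
  for n in('top','side'): print(n,q,[np.round(x['bbox']).tolist() for x in manip.recognise(n,q)[:2]])
for n,m in(('top1','t11'),('side1','s11')):
    d=cv2.absdiff(cv2.imread(f'pics/{n}.png'),cv2.imread(f'pics/{m}.png')).max(2)
    R_={'t11':[(343,113,446,192),(116,159,257,196),(310,271,344,304)],'s11':[(221,158,323,246),(143,313,257,462),(365,245,404,299)]}[m]
    print(m,[round(float(d[y0:y1,x0:x1].mean()),1) for x0,y0,x1,y1 in R_])
cv2.imwrite('pics/m11.png',np.hstack([cv2.resize(a[100:420,170:490],(400,400)),cv2.resize(c[240:440,240:440],(400,400),interpolation=2)])[:,:,::-1])
E
```

```text
clock: 13.48
position: [0.4866, 0.1747, 0.1485]
ee_rot: [0.102, 0.995, -0.0, -0.0]
ft_force: [-0.3, 0.2, -0.6]
grip_width: 0.649
168.32145348891146 tilt [-3.e-04 -2.e-04 -1.e+00] [0.48662605 0.17465742 0.14847289] [-0.25374615  0.21740127 -0.62232559] [-0.03989138  0.00605088 -0.00648244] [ 0.5   0.37 -1.08  1.83  0.36  1.16  0.66]
1061 [ 2.6268158e-02 -9.9965495e-01  3.1065580e+01  4.6724915e+01]
top round_jar_mid [[310.0, 273.0, 346.0, 306.0]]
side round_jar_mid [[355.0, 299.0, 385.0, 337.0], [385.0, 256.0, 402.0, 300.0]]
top meal_tray_mid [[340.0, 113.0, 447.0, 192.0]]
side meal_tray_mid [[221.0, 159.0, 324.0, 246.0]]
top spatula_mid [[116.0, 159.0, 253.0, 194.0]]
side spatula_mid [[144.0, 314.0, 257.0, 460.0]]
top jar_center [[213.0, 272.0, 252.0, 315.0], [118.0, 158.0, 256.0, 198.0]]
side jar_center [[339.0, 336.0, 385.0, 381.0]]
t11 [9.4, 11.1, 11.1]
s11 [13.5, 18.0, 49.6]
```

View pics/m11.png

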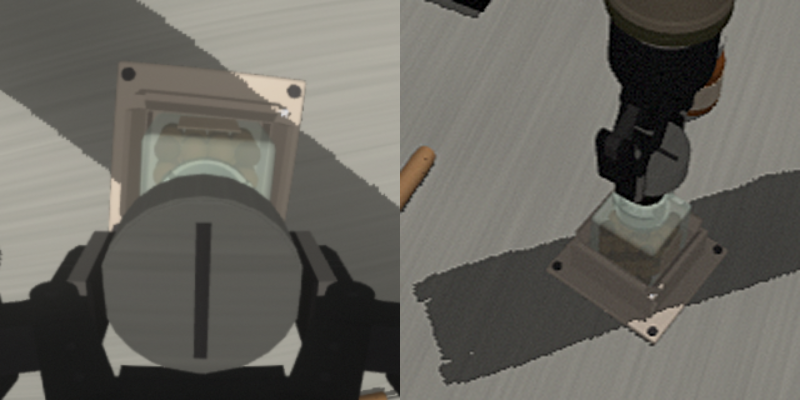

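```bash
python3 -c "
from h import *
print(manip.hand_in())"
```

```text
the job is handed in; nothing more can be done
None
```

The job is done and handed in at about 14 s of robot time. I lifted the square jar by its cap and carried it over the round jar. I set it down in the holder, turned the cap about 96 degrees anticlockwise until the thread let go, and lifted it straight up.

**Last checks**
- **Jar seating:** pressing harder on the jar moved it no lower, and the tool height (0.1003 m) matched a jar on the pocket floor. In the last picture it sits square inside the lips, but I took no separate height measurement after the cap came off.
- **Cap release:** the upward force rose to about 18 N when the thread let go, which is the seal pushing. After lifting, only about 0.6 N hangs on the tool, which fits the cap alone. The bar on the cap did not move relative to the gripper while turning, so the cap did not slip.
- **Final position:** the cap is held level over the mouth, with its lower edge about 29 mm clear by calculation.
- **Bystanders:** the tray and spatula are where they were in both cameras, to within about 4 pixels. The round jar is unchanged in the top view to within 2 pixels.

**What disagreed:** in the side view the arm partly hides the round jar. The network's best match for it there was the held cap, so that view could not confirm the round jar, and the change in that part of the picture was also large.

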